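Index the vial turntable to the lamp

ROBOT

A 6-joint arm with a two-finger parallel gripper is mounted at the origin on the work surface. World frame = base frame: x ahead of the robot, y to its left, z up, the work surface at z = 0. Lengths are in m, angles in rad, forces in N, time in s.
With the tool pointing down it reaches from about 0.4 to 0.925 m from the base axis. Payload 12.5 kg.
Tool frame: the origin (TCP) lies at the very end of the fingers, on their centre line; the grasp point (between the pads) lies 19 mm behind it; z points along the fingers, y is the line along which they close (so a half turn about z gives the same grasp; the last joint's range is limited). The gripper opens to 95 mm and grips with 3 to 60 N. Pads are 20 mm wide; open, the fingers measure 119 mm over their backs; the gripper's body (75 mm by 180 mm) begins 59 mm behind the grasp point.
Start: joints at [1.24, 0.491, 1.559, -0, 1.092, -0.106], TCP at [0.139, 0.609, 0.215] pointing down, gripper open.
Joint ranges: [-3.1, 3.1], [-0.84, 2.19], [0.05, 2.79], [-1.13, 4.28], [0.06, 2.93], [-2.69, 2.69]. Speed limits (rad/s): [2.22, 2.22, 2.79, 3.14, 3.14, 3.14].

INTERFACE

Orientations are given as a rotation vector (axis times angle).
In Python, from plant import ctrl gives the robot as it stands. The module is installed in compiled form; this text tells all that it offers.
- The arm moves only by the tool carry_out, never from a script. Its argument "plan" is a list of rows, each a list of 7 numbers: the shift along the world's x, y, z in cm, then the turn, a rotation vector about the world's x, y, z in degrees, then the finger opening in cm, from 0 to 9.51. In form: [[tx, ty, tz, ax, ay, az, claw], ...]. A call has 1 to 8 rows; each row is the pose to reach, as a shift and turn from the pose commanded when the call began; what a row does not reach only later rows make up. A row lasts 1/12 s, in which the tool goes at most 41.7 mm and 7.16 degrees, less where a joint would pass 70% of its speed; a pose out of reach is approached as far as the arm can. A call with a gripper value outside its range is refused whole. The fingers move at their own pace and stop on an object; "squeeze" is the grip in N (left out, the last holds). Time passes only in rows, so rows that repeat a pose let the fingers close. It gives the time, the measured TCP pose, the force, the opening and the grip force at its end, in the units of the state.
- ctrl.read_state(): the state, without advancing time (a new reading comes with each control period).
- ctrl.camera(name): name is "side" or "top" or "wrist"; returns the picture (400x640x3 uint8, blue, green, red); there is no depth.
- ctrl.camera_model(name): a dict with "fx", "fy", "cx", "cy" (pixels), "k1" (the pictures are not rectified: a ray, as slopes to the right and down, at radius r is drawn at 1 + k1 r^2 times it, then the intrinsics apply), "R" (3x3) and "t" (3): a world point X has camera coordinates R X + t. Camera axes: x right, y down, z forward; pixel columns grow to the right and rows downward; lengths in m; the calibration is good to about 2 mm. A picture is of the moment at which its call begins: read the wrist's pose just before it. camera_model takes no time and is no camera call; for the wrist camera it gives the pose at the moment of the call.
- ctrl.close_job(): hands the job in; it is judged then, once.
The state is a dict: "time_s": time; "joint_pos": joint angles; "dq": joint speeds; "tau": joint torques, N m; "tcp_pos": TCP position; "eef_rot": TCP orientation; "force": force on the tool from outside, world axes, zero at the start; "ft_torque": the same for the moment, N m; "gripper_width": opening from 0.0 (shut) to 1.0 (fully open); "finger_force": force on a finger pad.
Only numpy, scipy, OpenCV 4.12 (cv2) and the standard library are available. Lean on these libraries where they do the work, as an engineer would, in place of code of your own. Each camera call takes 0.05 s, during which the arm holds its last target. There are 200 camera calls.

TASK

Turn the vial turntable one station so that the tall corked vial stands in front of the little lamp: pull the spring plunger's knob straight up to free the table, swing the table towards the lamp, and let the plunger drop fully home into the next hole so that the table is locked again. The hole has to be felt for: stop as soon as the pin catches, never push hard against the pin, and let go of the knob without disturbing the jar, the vial rack or the spatula.

Things in the scene. Friction and masses are not known exactly. Their poses are not given: they have to be found in the camera images.
- base: The turntable's fixed base: a grey round plate 304 mm across, 12 mm thick, bolted to the bench. Origin on the turntable's vertical spindle axis, at bench height; z up; its -x direction points from the spindle to the place where the knob stands at the start, its +x to where the tall corked vial stands at the start.
- stage (a joint): Angle of the turntable's aluminium stage about the spindle, rad: 0 at the start (locked in the middle hole), positive counter-clockwise from above, end stops at +-0.94. A disc 196 mm across, top 45 mm above the bench, with five vials; its arm, 36 mm wide, top 46 mm above the bench, carries the plunger 120 mm from the spindle. Turns freely (about 1 N at the knob) and stays where left.
- seg_mid: Middle one of three steel index segments on the base under the stage's arm, flat tops 32 mm above the bench, each with one 13 mm hole at 120 mm from the spindle. Middle hole: stage angle 0. The side segments are clamped by hand: each side hole lies anywhere from 0.48 to 0.78 rad from the middle one, different each time, not measured. Origin on the spindle axis at bench height.
- plunger (a joint): How far the plunger is pulled up, m: 0 fully home in a hole, about 0.009 with the pin riding on the top of the segments between holes, end stop at 0.014. The spring pulls down with 5 N at 0, 9 N at 0.009, 11 N at 0.014.
- pin: Steel plunger pin under the knob, 10 mm thick, round lower end. Origin at that end, 9 mm below the segments' tops when home. With the knob caged loosely or let go between holes, the spring presses the pin on the segments and it drops in by itself when moved slowly over a hole; the stage is then locked, with 1.5 mm of play each way. More than 45 N on the pin would damage it.
- knob (a point): Centre of the plunger's plain round black knob (26 mm diameter, 34 mm tall, upright), 120 mm from the spindle and 83.5 mm above the bench while the plunger is home; it rises with the plunger and turns with the stage. Below it is a barrel 18 mm across whose top is 2.5 mm under the knob. Axes are the stage's: x points to the spindle at every angle of the stage.
- tall_vial (a point): Centre of the only tall, corked vial (28 mm across at the cork, 111 mm tall), fixed in the stage 68 mm from the spindle, diametrically opposite the knob; the other four vials are short and open.
- lamp: Little lamp with a round white head on a thin post, 130 mm tall, foot 64 mm across, fixed to the bench 188 mm from the spindle, on the far side of the turntable from the knob, 0.63 rad to the left or to the right of where the tall vial stands at the start (it differs). Origin at the middle of its foot.
- jar: Lidded jar, 60 mm across, 85 mm tall, loose, at the other side from the lamp. Origin under its centre. Leave alone.
- rack: Wooden vial rack 160 x 60 mm, 103 mm tall with its vials, loose beside the turntable. Origin under its centre. Leave alone.
- spatula: Small spatula, 170 mm long, lying on the bench. Leave alone.
Things that resemble listed ones, but are neither listed nor needed, are in the scene too. There is more than one size of the lamp; the one meant has the size given above.

How it is judged:
By the outcome, as a careful person would: the job done as asked, in the order asked, and still so for the second after the job is handed in, with the robot touching nothing.
It also fails if it takes over 58 s, if anything falls off the work surface, if the arm or the gripper's body presses on something with over 40 N, if the wrist force passes 120 N, or if a joint passes its speed limit or range.

## Working session

There is one attempt and no reset: what is moved stays moved. The work goes in short steps, Python scripts to look and compute and a tool call to move; the robot and the scene stay as the last step left them, time stands still between calls to the robot, and variables do not carry over. Pictures are saved under pics/ and viewed, at most 10 in all, crops included, and the job is handed in when it is done.

Besides the shell and the picture viewer there is one more tool, called after "Emit:" as name([rows], argument=value, ...), one row to a line, values as JSON. carry_out: Moves the arm, as the interface text tells. Its arguments: {"type":"object","properties":{"plan":{"type":"array"},"squeeze":{"type":"number"}},"required":["plan"]}

```bash
mkdir -p pics
python3 - <<'E'
from plant import ctrl
import cv2
s=ctrl.read_state(); print(s)
for n in("top","side"):
    cv2.imwrite(f"pics/{n}0.png",ctrl.camera(n)); m=ctrl.camera_model(n); print(n,m)
E
```

```text
{'time_s': 0.0, 'joint_pos': array([ 1.24038608e+00,  4.91510255e-01,  1.55944617e+00,  6.57145545e-07,
        1.09167698e+00, -1.05636920e-01]), 'dq': array([ 0.00283696,  0.00208806,  0.00059719,  0.00088678,  0.00090528,
       -0.00071059]), 'tau': array([-4.85470937e-04, -6.12648010e+01, -2.58184952e+01,  6.92013488e-02,
        4.82780510e-02, -1.49703887e-04]), 'tcp_pos': array([0.13922623, 0.6090524 , 0.2140935 ]), 'eef_rot': array([-3.52305437e-01, -3.12154846e+00,  1.59580131e-03]), 'force': array([ 0.80024298,  0.16275898, -0.45197288]), 'ft_torque': array([ 0.00192143,  0.02494335, -0.01117366]), 'finger_force': 0.0, 'gripper_width': 1.0034945513981133}
top {'fx': 486.8342747008593, 'fy': 486.8342747008593, 'cx': 321.4068666197324, 'cy': 191.58959851372137, 'k1': -0.15321677311576032, 'R': array([[ 0.02377034, -0.9996497 ,  0.01163817],
       [-0.98082894, -0.02557192, -0.1931856 ],
       [ 0.19341554, -0.00682297, -0.98109321]]), 't': array([0.01498955, 0.63810187, 1.168974  ])}
side {'fx': 473.6144431034013, 'fy': 473.6144431034013, 'cx': 327.72073883444585, 'cy': 201.75875123238225, 'k1': -0.018702391872770677, 'R': array([[ 0.98890699, -0.14745394,  0.01789715],
       [-0.06303535, -0.52571436, -0.84832243],
       [ 0.13449727,  0.83778383, -0.52917742]]), 't': array([-0.62659219,  0.15090771,  1.16846137])}
```

View pics/top0.png

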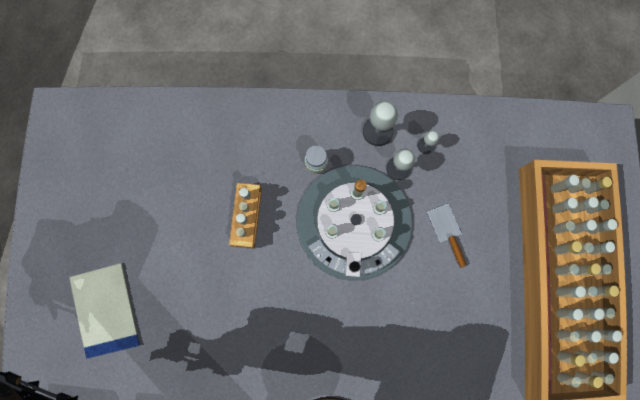

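View pics/side0.png

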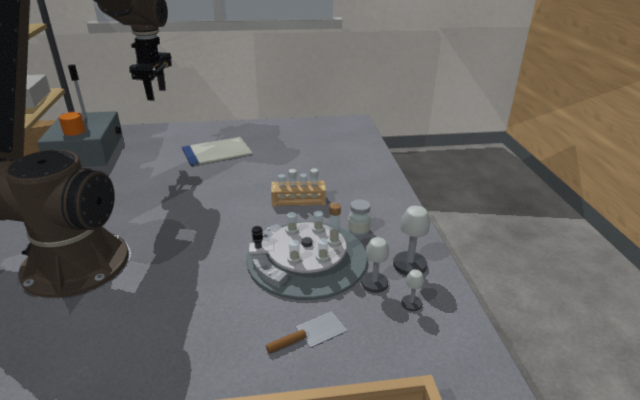

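Top view: knob at (355,267), cork at (360,186), hub at (357,219). The lamps stand to the right of the cork (the nearest is at (403,160)) and the jar to the left (316,158), so the vial must swing to -y and the knob to +y.

```bash
cat > h.py <<'E'
import numpy as np, cv2
from plant import ctrl
def D(m): return np.array([[m['fx'],0,m['cx']],[0,m['fy'],m['cy']],[0,0,1]])
def und(m,uv):
    p=(np.array(uv,float)-[m['cx'],m['cy']])/[m['fx'],m['fy']]; q=p.copy()
    for _ in range(30): q=p/(1+m['k1']*(q@q))
    return q
def at_z(m,uv,z):
    d=m['R'].T@np.r_[und(m,uv),1]; c=-m['R'].T@m['t']
    return c+d*(z-c[2])/d[2]
def proj(m,X):
    c=m['R']@X+m['t']; q=c[:2]/c[2]; q=q*(1+m['k1']*(q@q)); return q*[m['fx'],m['fy']]+[m['cx'],m['cy']]
E
python3 - <<'E'
from h import *
m=ctrl.camera_model("top"); s=ctrl.camera_model("side")
im=cv2.imread("pics/top0.png")
cv2.imwrite("pics/topz.png",cv2.resize(im[145:285,285:425],None,fx=4.2,fy=4.2,interpolation=cv2.INTER_CUBIC))
im=cv2.imread("pics/side0.png")
cv2.imwrite("pics/sidez.png",cv2.resize(im[190:310,235:435],None,fx=4,fy=4,interpolation=cv2.INTER_CUBIC))
for n,uv,z in(("knobtop",(355,266.5),.1005),("cork",(360,185),.111),("hub",(357,219),.05),("lamp",(403,159),.12),("hole",(329,260),.032),("holeR",(378,263),.032)): print(n,at_z(m,uv,z))
for n,uv,z in(("knobtop",(257,231),.1005),("cork",(335,207),.111),("lamp",(377,250),.11)): print(n,at_z(s,uv,z))
E
```

```text
knobtop [ 0.44974581 -0.05340847  0.1005    ]
cork [ 0.64671695 -0.06244678  0.111     ]
hub [ 0.57156559 -0.06097319  0.05      ]
lamp [ 0.71294705 -0.16722622  0.12      ]
hole [0.46760943 0.00726792 0.032     ]
holeR [ 0.4626966  -0.11719595  0.032     ]
knobtop [ 0.45273046 -0.06154433  0.1005    ]
cork [0.65096589 0.00459887 0.111     ]
lamp [ 0.71573062 -0.18077041  0.11      ]
```

View pics/topz.png

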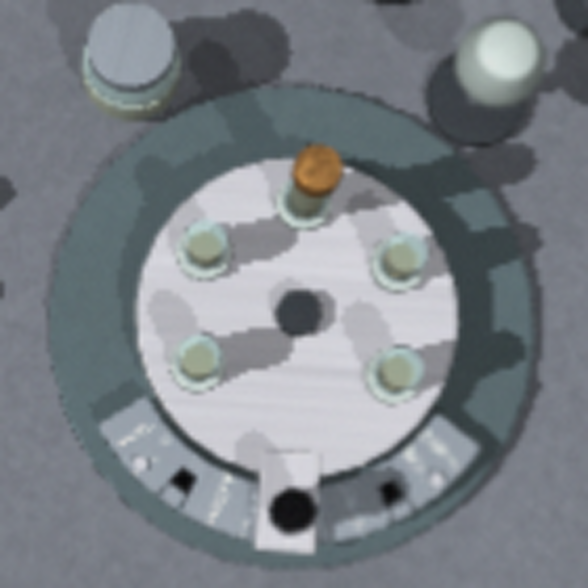

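View pics/sidez.png

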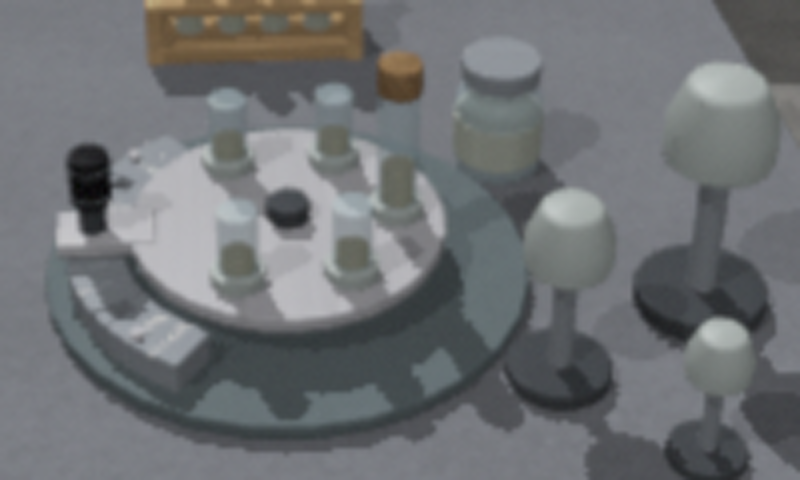

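Run:
```python
from h import *
m=ctrl.camera_model("top"); s=ctrl.camera_model("side")
Z=lambda u,v:(285+u/4.2,145+v/4.2)
k=at_z(m,Z(292,510),.1005)[:2]; b=at_z(m,Z(293,326),.012)[:2]; hub=at_z(m,Z(299,313),.052)[:2]
hl=at_z(m,Z(183,481),.032)[:2]; hr=at_z(m,Z(391,491),.032)[:2]; ck=at_z(m,Z(319,165),.15)[:2]
print("side knob",at_z(s,(235+90/4,190+155/4),.1005))
print("k,b,hub,hl,hr,ck",k,b,hub,hl,hr,ck)
# disc edges z=.045, r=98
for p in((137,315),(460,315),(300,157),(300,478)): print(at_z(m,Z(*p),.045)[:2])
for c in(b,hub):
  print("dist",[round(float(np.linalg.norm(x-c)),4) for x in(k,hl,hr,ck)],"ang",[round(float(np.arctan2(*(x-c)[::-1])),3) for x in(k,hl,hr,ck)])
```

```text
side knob [ 0.45412086 -0.05239314  0.1005    ]
k,b,hub,hl,hr,ck [ 0.44989188 -0.05226637] [ 0.5672669  -0.05835324] [ 0.5698983  -0.05877321] [0.46878569 0.00837822] [ 0.46547192 -0.1174208 ] [ 0.64017539 -0.06126002]
[0.56722807 0.03861837]
[ 0.57194773 -0.15740569]
[ 0.66745805 -0.05895145]
[ 0.47142054 -0.06113751]
dist [0.1175, 0.119, 0.1177, 0.073] ang [3.09, 2.546, -2.616, -0.04]
dist [0.1202, 0.1214, 0.1198, 0.0703] ang [3.087, 2.555, -2.63, -0.035]
```

Emit:
carry_out([
  [4, -4, 0, 0, 0, 2, 9.5],
  [8, -8, 0, 0, 0, 4, 9.5],
  [12, -12, 0, 0, 0, 6, 9.5],
  [16, -16, 0, 0, 0, 8, 9.5],
  [19, -19, 0, 0, 0, 10, 9.5],
  [22, -22, 0, 0, 0, 12, 9.5],
  [25, -26, 0, 0, 0, 13, 9.5],
  [27, -30, 0, 0, 0, 13, 9.5],
])

```text
time_s: 0.77
tcp_pos: [0.3691, 0.3658, 0.2145]
eef_rot: [-0.005, 3.142, 0.0]
force: [1.0, -0.6, 0.2]
gripper_width: 0.998
finger_force: 0.0
```

Spindle ≈ (0.570, -0.0585), knob ≈ (0.4505, -0.0523). The hole on the +y side is at about -0.54 rad. The 120 mm radius and the side view both agree.

Emit:
carry_out([
  [1, -4, 0, 0, 0, -1, 9.5],
  [2, -8, 0, 0, 0, -2, 9.5],
  [3, -12, -0.5, 0, 0, -3, 9.5],
  [4, -16, -1, 0, 0, -3, 9.5],
  [4.1, -20, -2, 0, 0, -3, 9.5],
  [4.1, -24, -3, 0, 0, -3, 9.5],
  [4.1, -28, -4, 0, 0, -3, 9.5],
  [4.1, -32, -5, 0, 0, -3, 9.5],
])

```text
time_s: 1.43
tcp_pos: [0.4083, 0.0456, 0.1643]
eef_rot: [0.078, 3.14, 0.0]
force: [2.2, -0.1, -0.2]
gripper_width: 1.001
finger_force: 0.0
```

Emit:
carry_out([
  [0, -2.5, -0.5, 0, 0, 0, 9.5],
  [0, -4, -1, 0, 0, 0, 9.5],
  [0, -4.1, -1, 0, 0, 0, 9.5],
  [0, -4.1, -1, 0, 0, 0, 9.5],
])

```text
time_s: 1.77
tcp_pos: [0.4087, 0.006, 0.1545]
eef_rot: [-0.082, -3.14, -0.0]
force: [0.0, 0.5, 0.1]
gripper_width: 0.999
finger_force: 0.0
```

Run:
```python
from h import *
s=ctrl.read_state(); m=ctrl.camera_model("wrist"); im=ctrl.camera("wrist")
print(s['tcp_pos'],s['eef_rot'],s['force'],s['joint_pos'])
cv2.imwrite("pics/w1.png",im)
for n,X in(("knob",(.4505,-.0523,.1005)),("hole",(.4701,.0084,.032)),("spindle",(.5697,-.0585,.05))): print(n,proj(m,np.array(X)))
```

```text
[0.40871018 0.0059529  0.15452559] [-8.21949006e-02 -3.13979043e+00 -4.26578569e-04] [0.03125832 0.52239937 0.07195104] [-1.47486982e-01  2.78007215e-01  2.13180681e+00  2.71720385e-04
  7.32532689e-01 -1.66614042e+00]
knob [248.15045161 261.54240489]
hole [316.10821578 244.21290779]
spindle [264.22465521 329.48471666]
```

View pics/w1.png

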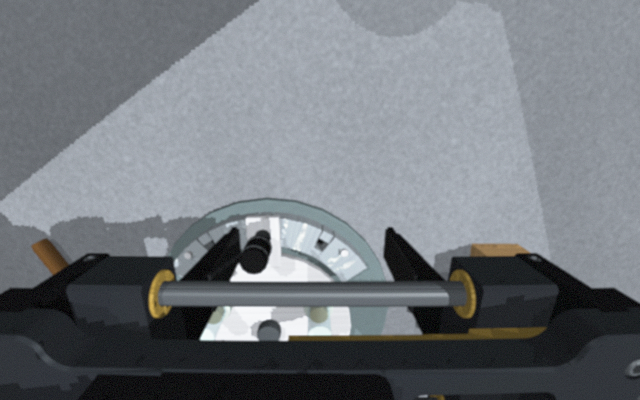

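The knob is at (255,259), hole at (323,242) and hub at (270,332), about 6 px right of the prediction. The arm also stopped short of the target, so I'll finish the approach and recheck.

Emit:
carry_out([
  [2, -3, 0, 0, 0, 0, 9.5],
  [4.2, -5.6, 0, 0, 0, 0, 9.5],
  [4.2, -5.6, 0, 0, 0, 0, 9.5],
  [4.2, -5.6, 0, 0, 0, 0, 9.5],
  [4.2, -5.6, 0, 0, 0, 0, 9.5],
  [4.2, -5.6, 0, 0, 0, 0, 9.5],
])

```text
time_s: 2.32
tcp_pos: [0.4502, -0.0484, 0.1548]
eef_rot: [-0.077, -3.14, -0.0]
force: [0.3, 0.1, -0.1]
gripper_width: 1.0
finger_force: 0.0
```

Run:
```python
from h import *
s=ctrl.read_state(); m=ctrl.camera_model("wrist"); im=ctrl.camera("wrist")
print(s['tcp_pos'],s['eef_rot'],s['force'])
cv2.imwrite("pics/w2.png",im)
print(-m['R'].T@m['t'],m['fx'])
for n,X in(("knob",(.4505,-.0523,.1005)),("hole",(.4701,.0084,.032)),("tcp",s['tcp_pos'])): print(n,proj(m,np.array(X)))
```

```text
[ 0.45024149 -0.04839297  0.15475466] [-7.66519638e-02 -3.14023824e+00 -4.54432004e-04] [ 0.26437672  0.0817454  -0.07666277]
[ 0.36871141 -0.04363889  0.32507364] 282.7657087680009
knob [306.25176467 214.65153662]
hole [363.78448112 207.34251552]
tcp [310.62648046 242.25254078]
```

View pics/w2.png

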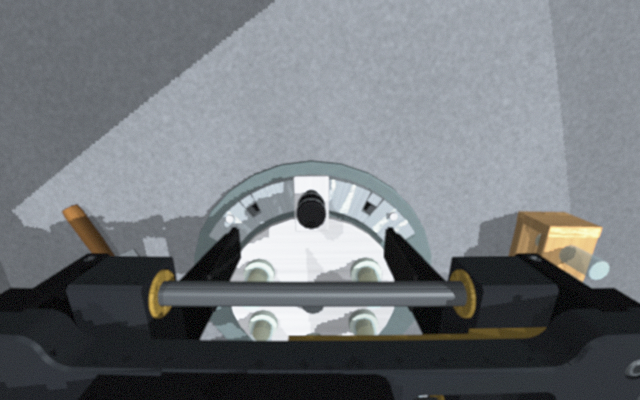

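Knob top at (311,213), midway between the fingertips at (237,232) and (388,232), so it is centred. Hole at (370,208). Descending and gripping lightly.

Emit:
carry_out([
  [0, 0, -2, 0, 0, 0, 9.5],
  [0, 0, -4, 0, 0, 0, 8],
  [0, 0, -6, 0, 0, 0, 7],
  [0, 0, -7.5, 0, 0, 0, 6],
  [0, 0, -9, 0, 0, 0, 6],
  [0, 0, -9, 0, 0, 0, 6],
  [0, 0, -9, 0, 0, 0, 5],
  [0, 0, -9, 0, 0, 0, 5],
], squeeze=5)

```text
time_s: 3.03
tcp_pos: [0.451, -0.0494, 0.0654]
eef_rot: [0.078, 3.14, -0.0]
force: [-0.1, -0.7, 0.4]
gripper_width: 0.571
finger_force: 0.0
```

Emit:
carry_out([
  [0, 0, 0, 0, 0, 0, 4],
  [0, 0, 0, 0, 0, 0, 3.4],
  [0, 0, 0, 0, 0, 0, 3],
  [0, 0, 0, 0, 0, 0, 2.4],
  [0, 0, 0, 0, 0, 0, 2.4],
  [0, 0, 0, 0, 0, 0, 2.4],
  [0, 0, 0, 0, 0, 0, 2.4],
], squeeze=5)

```text
time_s: 3.62
tcp_pos: [0.4509, -0.0497, 0.0649]
eef_rot: [0.079, 3.14, 0.0]
force: [-1.0, 1.0, 6.6]
gripper_width: 0.269
finger_force: 5.0
```

Emit:
carry_out([
  [0, 0, 0, 0, 0, 0, 2.2],
  [0, 0, 0, 0, 0, 0, 2.2],
  [0, 0, 0, 0, 0, 0, 2.2],
  [0, 0, 0.3, 0, 0, 0, 2.2],
  [0, 0, 0.6, 0, 0, 0, 2.2],
  [0, 0, 0.9, 0, 0, 0, 2.2],
  [0, 0, 1.2, 0, 0, 0, 2.2],
  [0, 0, 1.2, 0, 0, 0, 2.2],
], squeeze=30)

```text
time_s: 4.28
tcp_pos: [0.4508, -0.0497, 0.0769]
eef_rot: [0.079, 3.14, 0.0]
force: [3.4, 0.2, -11.1]
gripper_width: 0.265
finger_force: 30.0
```

Lifted 12 mm, and the spring reads 11 N as expected. Swinging 0.35 rad with the pin held up.

Emit:
carry_out([
  [0.05, 0.6, 0, 0, 0, -2.9, 2.2],
  [0.12, 1.19, 0, 0, 0, -5.7, 2.2],
  [0.23, 1.78, 0, 0, 0, -8.6, 2.2],
  [0.36, 2.37, 0, 0, 0, -11.5, 2.2],
  [0.53, 2.95, 0, 0, 0, -14.3, 2.2],
  [0.72, 3.51, 0, 0, 0, -17.2, 2.2],
  [0.94, 4.07, 0, 0, 0, -20.1, 2.2],
  [0.94, 4.07, 0, 0, 0, -20.1, 2.2],
])

```text
time_s: 4.95
tcp_pos: [0.4597, -0.0083, 0.0763]
eef_rot: [-0.628, -3.077, -0.0]
force: [0.1, 0.7, -10.8]
gripper_width: 0.27
finger_force: 30.0
```

Emit:
carry_out([
  [0, 0, -0.15, 0, 0, 0, 2.2],
  [0, 0, -0.3, 0, 0, 0, 2.2],
  [0, 0, -0.3, 0, 0, 0, 2.2],
  [0, 0, -0.3, 0, 0, 0, 2.9],
  [0, 0, -0.3, 0, 0, 0, 2.9],
  [0, 0, -0.3, 0, 0, 0, 2.9],
  [0, 0, -0.6, 0, 0, 0, 2.9],
  [0, 0, -0.7, 0, 0, 0, 2.9],
])

```text
time_s: 5.62
tcp_pos: [0.4604, -0.0091, 0.0695]
eef_rot: [0.626, 3.078, 0.0]
force: [-0.4, -0.2, 0.1]
gripper_width: 0.303
finger_force: 0.0
```

Pin riding, knob caged. Moving to about 0.44 rad to see the drag force.

Emit:
carry_out([
  [0.06, 0.14, 0, 0, 0, -0.7, 2.9],
  [0.12, 0.27, 0, 0, 0, -1.4, 2.9],
  [0.18, 0.41, 0, 0, 0, -2.2, 2.9],
  [0.25, 0.55, 0, 0, 0, -2.9, 2.9],
  [0.3, 0.66, 0, 0, 0, -3.5, 2.9],
  [0.35, 0.76, 0, 0, 0, -4.0, 2.9],
  [0.41, 0.87, 0, 0, 0, -4.6, 2.9],
  [0.47, 0.97, 0, 0, 0, -5.2, 2.9],
])

```text
time_s: 6.28
tcp_pos: [0.4646, 0.0006, 0.0695]
eef_rot: [-0.766, -3.046, 0.001]
force: [-1.6, -6.3, -1.3]
gripper_width: 0.308
finger_force: 3.0
```

Emit:
carry_out([
  [0.04, 0.07, 0, 0, 0, -0.4, 2.9],
  [0.08, 0.14, 0, 0, 0, -0.8, 2.9],
  [0.12, 0.21, 0, 0, 0, -1.2, 2.9],
  [0.16, 0.28, 0, 0, 0, -1.6, 2.9],
  [0.2, 0.35, 0, 0, 0, -2.0, 2.9],
  [0.23, 0.42, 0, 0, 0, -2.3, 2.9],
])

```text
time_s: 6.78
tcp_pos: [0.4668, 0.0048, 0.0695]
eef_rot: [-0.827, -3.03, 0.001]
force: [-2.1, -4.7, -1.8]
gripper_width: 0.308
finger_force: 2.9
```

Emit:
carry_out([
  [0.04, 0.07, 0, 0, 0, -0.4, 2.9],
  [0.08, 0.14, 0, 0, 0, -0.8, 2.9],
  [0.12, 0.21, 0, 0, 0, -1.1, 2.9],
])

```text
time_s: 7.03
tcp_pos: [0.468, 0.0069, 0.0694]
eef_rot: [-0.856, -3.022, 0.001]
force: [-1.6, -4.2, -2.5]
gripper_width: 0.306
finger_force: 2.6
```

Emit:
carry_out([
  [0.04, 0.07, 0, 0, 0, -0.4, 2.9],
  [0.08, 0.14, 0, 0, 0, -0.8, 2.9],
])

```text
time_s: 7.2
tcp_pos: [0.4689, 0.0085, 0.0695]
eef_rot: [-0.877, -3.016, 0.0]
force: [-0.7, -2.6, -2.1]
gripper_width: 0.303
finger_force: 1.4
```

The force is falling, so the pin may be dipping into the hole edge. Dwelling to check.

Emit:
carry_out([
  [0, 0, 0, 0, 0, 0, 2.9],
  [0, 0, 0, 0, 0, 0, 2.9],
  [0, 0, 0, 0, 0, 0, 2.9],
])

```text
time_s: 7.45
tcp_pos: [0.4695, 0.0086, 0.0698]
eef_rot: [0.876, 3.016, 0.001]
force: [0.3, 0.6, -0.1]
gripper_width: 0.306
finger_force: 0.0
```

Emit:
carry_out([
  [0.03, 0.05, 0, 0, 0, -0.3, 2.9],
  [0.05, 0.09, 0, 0, 0, -0.5, 2.9],
  [0.05, 0.09, 0, 0, 0, -0.5, 2.9],
])

```text
time_s: 7.7
tcp_pos: [0.4698, 0.0094, 0.0697]
eef_rot: [0.89, 3.013, 0.0]
force: [0.4, 0.3, 0.4]
gripper_width: 0.303
finger_force: 0.0
```

Run:
```python
from h import *
a=ctrl.camera("side")[190:290,220:360]; b=ctrl.camera("wrist")[150:290,230:400]
a=cv2.resize(a,(560,400),interpolation=cv2.INTER_CUBIC)
cv2.imwrite("pics/s3.png",a)
```

```text
(no output)
```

View pics/s3.png

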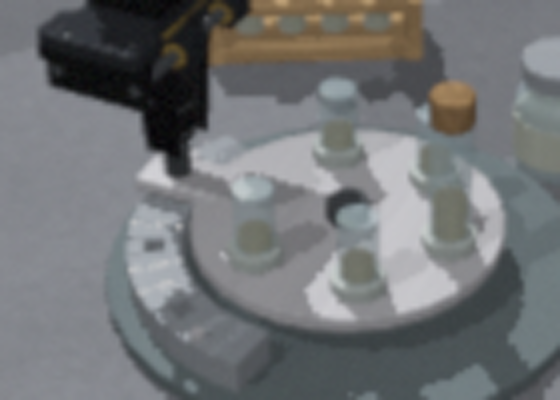

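The knob is hidden behind the finger. I'll test by nudging gently in half-millimetre steps.

Emit:
carry_out([
  [0.025, 0.045, 0, 0, 0, -0.3, 2.9],
  [0.05, 0.09, 0, 0, 0, -0.5, 2.9],
  [0.05, 0.09, 0, 0, 0, -0.5, 2.9],
])

```text
time_s: 8.05
tcp_pos: [0.4703, 0.0103, 0.0697]
eef_rot: [0.903, 3.009, 0.0]
force: [-0.1, 0.6, -0.7]
gripper_width: 0.305
finger_force: 0.0
```

Emit:
carry_out([
  [0.025, 0.045, 0, 0, 0, -0.3, 2.9],
  [0.025, 0.045, 0, 0, 0, -0.3, 2.9],
])

```text
time_s: 8.22
tcp_pos: [0.4705, 0.0108, 0.0697]
eef_rot: [0.911, 3.007, 0.0]
force: [-0.5, 0.6, -0.1]
gripper_width: 0.302
finger_force: 0.0
```

Emit:
carry_out([
  [0.025, 0.045, 0, 0, 0, -0.2, 2.9],
  [0.05, 0.09, 0, 0, 0, -0.5, 2.9],
  [0.05, 0.09, 0, 0, 0, -0.5, 2.9],
])

```text
time_s: 8.47
tcp_pos: [0.471, 0.0117, 0.0696]
eef_rot: [0.924, 3.003, 0.0]
force: [0.4, -0.1, -0.3]
gripper_width: 0.305
finger_force: 0.0
```

Emit:
carry_out([
  [0.025, 0.045, 0, 0, 0, -0.2, 2.9],
  [0.025, 0.045, 0, 0, 0, -0.2, 2.9],
])

```text
time_s: 8.63
tcp_pos: [0.4713, 0.0121, 0.0697]
eef_rot: [0.929, 3.001, 0.0]
force: [-0.1, 0.8, -0.6]
gripper_width: 0.306
finger_force: 0.0
```

Emit:
carry_out([
  [0.025, 0.045, 0, 0, 0, -0.2, 2.9],
  [0.05, 0.09, 0, 0, 0, -0.5, 2.9],
  [0.05, 0.09, 0, 0, 0, -0.5, 2.9],
])

```text
time_s: 8.88
tcp_pos: [0.4717, 0.013, 0.0697]
eef_rot: [0.942, 2.997, 0.0]
force: [-0.5, -0.5, 0.1]
gripper_width: 0.305
finger_force: 0.0
```

Emit:
carry_out([
  [0.025, 0.045, 0, 0, 0, -0.2, 2.9],
  [0.025, 0.045, 0, 0, 0, -0.2, 2.9],
])

```text
time_s: 9.05
tcp_pos: [0.472, 0.0134, 0.0697]
eef_rot: [0.947, 2.995, 0.0]
force: [0.2, -0.4, -0.8]
gripper_width: 0.305
finger_force: 0.2
```

Emit:
carry_out([
  [0.025, 0.045, 0, 0, 0, -0.2, 2.9],
  [0.025, 0.045, 0, 0, 0, -0.2, 2.9],
])

```text
time_s: 9.22
tcp_pos: [0.4723, 0.0139, 0.0697]
eef_rot: [0.952, 2.994, 0.0]
force: [0.7, -0.1, 0.5]
gripper_width: 0.307
finger_force: 0.3
```

Emit:
carry_out([
  [0.025, 0.045, 0, 0, 0, -0.2, 2.9],
  [0.025, 0.045, 0, 0, 0, -0.2, 2.9],
])

```text
time_s: 9.38
tcp_pos: [0.4725, 0.0143, 0.0697]
eef_rot: [0.958, 2.992, 0.0]
force: [-0.9, -0.9, -0.5]
gripper_width: 0.303
finger_force: 0.3
```

Light contact (0.3 N, against about 5 N of drag while riding). This suggests the pin is in the hole and moving within its play.

Emit:
carry_out([
  [0.025, 0.045, 0, 0, 0, -0.2, 2.9],
  [0.025, 0.045, 0, 0, 0, -0.2, 2.9],
])

```text
time_s: 9.55
tcp_pos: [0.4728, 0.0148, 0.0697]
eef_rot: [0.963, 2.99, 0.0]
force: [-0.4, -0.8, -0.2]
gripper_width: 0.306
finger_force: 0.2
```

Emit:
carry_out([
  [0.025, 0.045, 0, 0, 0, -0.2, 2.9],
  [0.025, 0.045, 0, 0, 0, -0.2, 2.9],
])

```text
time_s: 9.72
tcp_pos: [0.4729, 0.0151, 0.0697]
eef_rot: [-0.968, -2.989, 0.0]
force: [-1.1, -3.8, 0.2]
gripper_width: 0.306
finger_force: 1.5
```

Emit:
carry_out([
  [0.025, 0.045, 0, 0, 0, -0.2, 2.9],
  [0.025, 0.045, 0, 0, 0, -0.2, 2.9],
])

```text
time_s: 9.88
tcp_pos: [0.473, 0.0153, 0.0696]
eef_rot: [-0.973, -2.987, 0.001]
force: [-1.5, -6.4, 0.8]
gripper_width: 0.305
finger_force: 3.4
```

The force is climbing while the TCP stays put, so the pin is against the hole wall. I'll back off, open and rise.

Emit:
carry_out([
  [-0.05, -0.1, 0, 0, 0, 0, 2.9],
  [-0.1, -0.18, 0, 0, 0, 0, 3.2],
  [-0.1, -0.18, 0, 0, 0, 0, 4],
  [-0.1, -0.18, 0, 0, 0, 0, 5],
  [-0.1, -0.18, 0, 0, 0, 0, 6],
  [-0.1, -0.18, 0, 0, 0, 0, 6],
  [-0.1, -0.18, 0, 0, 0, 0, 6],
])

```text
time_s: 10.47
tcp_pos: [0.4722, 0.0139, 0.0697]
eef_rot: [0.973, 2.987, 0.0]
force: [0.0, -0.4, -0.7]
gripper_width: 0.608
finger_force: 0.0
```

Emit:
carry_out([
  [0, 0, 1, 0, 0, 0, 6],
  [0, 0, 3, 0, 0, 0, 6],
  [0, 0, 6, 0, 0, 0, 6],
  [0, 0, 9, 0, 0, 0, 6],
  [0, 0, 12, 0, 0, 0, 6],
  [0, 0, 15, 0, 0, 0, 6],
  [-2, 0, 18, 0, 0, 0, 6],
  [-4, 0, 20, 0, 0, 0, 6],
])

```text
time_s: 11.13
tcp_pos: [0.4323, 0.0139, 0.2719]
eef_rot: [0.972, 2.985, 0.001]
force: [0.1, 0.6, -0.3]
gripper_width: 0.63
finger_force: 0.0
```

Run:
```python
from h import *
a=cv2.resize(ctrl.camera("side")[190:310,235:395],(800,600),interpolation=cv2.INTER_CUBIC)
cv2.imwrite("pics/s4.png",a); cv2.imwrite("pics/t4.png",cv2.resize(ctrl.camera("top")[145:285,285:425],None,fx=4.2,fy=4.2,interpolation=cv2.INTER_CUBIC))
s=ctrl.camera_model("side"); sp=np.array([.5703,-.057])
for th in(.54,.57,.6):
  k=sp+.12*np.array([np.cos(3.09-th),np.sin(3.09-th)])
  print(th,k,[((proj(s,np.r_[k,z])-[235,190])*5).round() for z in(.1005,.1095,.0665)])
```

```text
0.54 [0.47069358 0.00992205] [array([143., 120.]), array([142., 105.]), array([147., 176.])]
0.57 [0.47274576 0.01287968] [array([147., 117.]), array([146., 102.]), array([150., 172.])]
0.6 [0.47488573 0.01577442] [array([151., 113.]), array([150.,  98.]), array([154., 169.])]
```

View pics/s4.png

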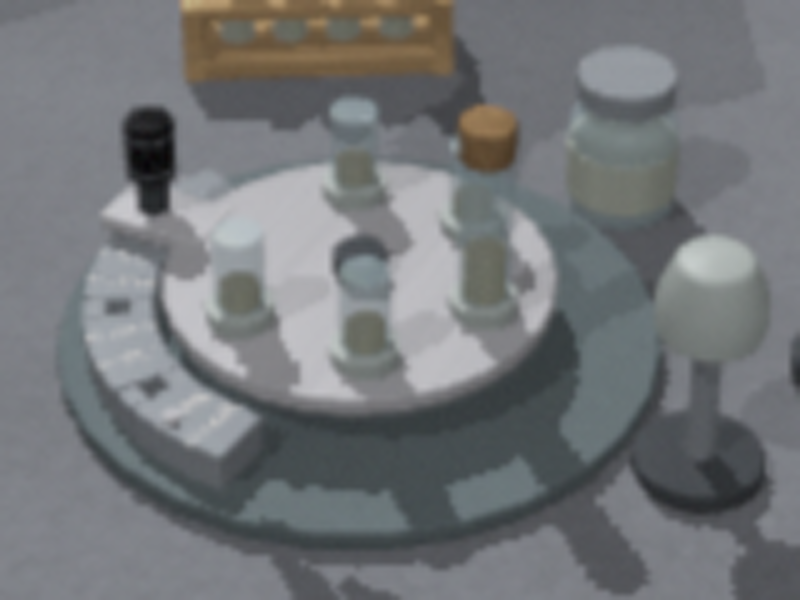

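The side view shows the knob top at (149,117), matching the home height at about -0.57 rad. The knob-to-arm length equals the start's (about 21 px), so the pin is home. The jar and rack have not moved.

```bash
python3 -c "
from plant import ctrl
print(ctrl.close_job())"
```

```text
the job is handed in; nothing more can be done
None
```

The turntable is one station over, at about -0.57 rad, with the tall vial towards the lamp and the plunger home in the next hole by feel and side view; the knob is released, and I handed the job in after about 11 s without getting a verdict back.

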